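# Screw the cap onto a digestion vessel in the capping station

## Robot

A 6-joint arm with a two-finger parallel gripper is mounted at the origin on the work surface. World frame = base frame: x ahead of the robot, y to its left, z up, the work surface at z = 0. Lengths are in m, angles in rad, forces in N, time in s.
With the tool pointing down it reaches from about 0.15 to 0.775 m from the base axis. Payload 6.1 kg.
Tool frame: the origin (TCP) lies between the finger pads; the fingertips stand bot.tip_extent ahead of it and the grasp point (between the pads) lies 3 mm ahead of it (bot.tip_extent is the distance from the TCP to the fingertips, in m); x points along the fingers, y is the direction in which the jaws open and shut, and the axes are right-handed (so a half turn about x gives the same grasp; the last joint's range is limited). The gripper opens to 85 mm and grips with 20 to 120 N. Pads are 22 mm wide; open, the fingers measure 114 mm over their backs; the gripper's body (76 mm by 85 mm) begins 54 mm behind the grasp point. The pads swing forward as they close: fully open they stand 13 mm farther back than shut.
Start: joints at [1.279, 0.126, -0.04, 1.405, 0, 1.571], TCP at [0.151, 0.503, 0.253] pointing down, gripper open.
Joint ranges: [-2.72, 2.72], [-0.95, 1.95], [-1.27, 1.35], [-1.78, 2.02], [-1.46, 1.47], [-3.14, 3.14]. Speed limits (rad/s): [2.39, 2.39, 3.01, 3.14, 3.14, 3.14].

## Interface

Orientations are given as a unit quaternion [x, y, z, w].
In Python, from station import status, get_image, camera_info, bot gives the robot as it stands. The module is installed in compiled form; this text tells all that it offers.
- The arm moves only by the shell command python3 -m handwheel 'ROWS' [OPENING] [FORCE]. ROWS is JSON, a list of rows, each a list of 2 entries, a list of its own where there are three numbers: the shift along the world's x, y, z in cm, then the turn, a rotation vector about the world's x, y, z in rad. In form: [[[dx, dy, dz], [wx, wy, wz]], ...]. A call has 1 to 20 rows; each row shifts and turns the commanded pose from where the row before left it; what a row does not reach is not made up. A row lasts 1/10 s, in which the tool goes at most 50 mm and 8.59 degrees, less where a joint would pass 70% of its speed; a pose out of reach is approached as far as the arm can. A call is refused whole if a number of a shift passes 5 or a number of a turn 0.15, either way. A call with a gripper value outside its range is refused whole. OPENING is the finger opening in cm, from 0 to 8.54, set as the call begins (- or left out, the last holds). The fingers move at their own pace and stop on an object; FORCE is the grip in N (left out, the last holds). Time passes only in rows, so rows that do not move let the fingers close. It gives the time, the measured TCP pose, the force and the opening at its end, in the units of the state.
- status.state(): the state, without advancing time (a new reading comes with each control period).
- get_image(name): name is "scene" or "top" or "wrist"; returns (picture, depth): 480x640x3 uint8, blue, green, red; 480x640 float32, m along the optical axis (not along the pixel's ray), 0 where there is no reading.
- camera_info(name): a dict with "fx", "fy", "cx", "cy" (pixels), "R" (3x3) and "t" (3): a world point X has camera coordinates R X + t. Camera axes: x right, y down, z forward; pixel columns grow to the right and rows downward; lengths in m; the calibration is good to about 2 mm. A picture is of the moment at which its call begins: read the wrist's pose just before it. camera_info takes no time and is no camera call; for the wrist camera it gives the pose at the moment of the call.
- bot.hand_in(): hands the job in, once; it reports no verdict.
The state is a dict: "clock": time; "joints": joint angles; "joint_velocities": joint speeds; "joint_torque": joint torques, N m; "eef_pos": TCP position; "ee_rot": TCP orientation; "wrist_force": force on the tool from outside, world axes, zero at the start; "torque": the same for the moment, N m; "opening": opening from 0.0 (shut) to 1.0 (fully open).
Only numpy, scipy, OpenCV 4.12 (cv2) and the standard library are available. Lean on these libraries where they do the work, as an engineer would, in place of code of your own. Each camera call takes 0.05 s, during which the arm holds its last target.

## Task

Close the open digestion vessel that is clamped in the capping station: pick up the loose screw cap, set it level on the vessel's mouth, turn it gently backwards (counter-clockwise seen from above) under light pressure until you feel it drop into the thread, then screw it on clockwise until it sits fully home on the rim, and let go. Never force the cap against the vessel, and leave the other things on the bench where they stand.

Things in the scene. Friction and masses are not known exactly. Their poses are not given: they have to be found in the camera images.
- cap_grip (a point): Centre of the grip bar of the loose white screw cap (about 90 g), which stands upright on its skirt on the bench. The bar on the cap's flat top is 46 mm long, 16 mm wide, 26 mm high. The point is on the cap's axis, half-way up the bar: 34 mm above the skirt's lower edge, 13 mm above the flat top. x along the bar, y across it, z up.
- cap: The loose screw cap: round, ribbed, 58 mm across, 21 mm high without the bar, 47 mm with it. Origin at the centre of the skirt's lower edge, z up, x along the bar. Skirt 50.6 mm across inside, flared to 55 mm over its lowest 4 mm. Four round thread lugs inside, 90 degrees apart, cannot be seen. Inner top face 16 mm above the lower edge. Turning it free on the neck takes under 0.1 N m; 0.2 N m already means a stop rib, or tight.
- station: Capping station, fixed: aluminium base plate 130 x 100 x 12 mm and a clamp ring 80 mm across, 58 mm high, round an open vessel (tan body 54 mm across, white threaded neck, rim 118 mm above the bench) that does not turn in it. Origin on the bench under the vessel's axis, z up; clamp lever on the -x side.
- mouth (a point): Centre of the open mouth of the clamped vessel, level with its rim; z up along its axis, x and y those of the station. Neck 38 mm across, bore 28 mm, outside thread 48 mm across, so the cap's skirt has 1.3 mm of play all round. Cap home: its inner face lies on the rim, cap_grip is 18 mm above this point and it turns no farther.
- neck (a point): Point on the vessel's axis 9 mm below the mouth, amid the right-hand thread with four starts 90 degrees apart; where these lie round the neck differs each time and shows in no pose. A cap set down rests on top of the thread, cap_grip 27 to 30 mm above the mouth. Turned clockwise from there it runs against a stop rib and stays high.
- thread_start (a point): Point on the vessel's axis at the depth of the thread starts. Turned counter-clockwise up to 90 degrees under light pressure (3 to 5 N) the cap drops 6 mm, to cap_grip 20.5 mm above the mouth (a first 2 mm drop off a rib may come before), where a rib stops it; it may also drop in when set down. Then 60 to 70 degrees clockwise, sinking 2.5 mm, bring it home.
- closed_vessel_a: Bystander: a closed vessel of the same kind with its cap on, 54 mm across (cap 58 mm), 137 mm high, standing loose; origin at the centre of its foot.
- closed_vessel_b: Bystander: a second closed vessel, the same.
- spatula: Bystander: a steel laboratory spatula 140 mm long, 14 mm wide, 4 mm thick, lying on the bench; origin at its middle.
- beaker: Bystander: an open glass beaker, 68 mm across, 90 mm high; origin at the centre of its foot.
- acid_bottle: Bystander: a brown glass bottle, 72 mm across, 170 mm high; origin at the centre of its foot.
- diluent_bottle: Bystander: a white plastic bottle, 66 mm across, 150 mm high; origin at the centre of its foot.
There are look-alikes about, which are no part of the job. Several things look just like the cap: the one meant starts farthest to the robot's right.

How it is judged:
By the outcome, as a careful person would: the job done as asked, in the order asked, and still so for the second after the job is handed in, with the robot touching nothing.
It also fails if it takes over 69 s, if anything falls off the work surface, if the arm or the gripper's body presses on something with over 40 N, if the wrist force passes 120 N, or if a joint passes its speed limit or range.

## Working session

There is one attempt and no reset: what is moved stays moved. The work goes in short steps, Python scripts to look and compute and a shell command to move; the robot and the scene stay as the last step left them, time stands still between calls to the robot, and variables do not carry over. Pictures are saved under pics/ and viewed, and the job is handed in when it is done.

```bash
mkdir -p pics; ls; python3 - <<'E'
from station import status,get_image,camera_info,bot
import cv2,numpy as np
s=status.state(); print(s); print(bot.tip_extent)
for n in ("scene","top"):
    im,d=get_image(n); cv2.imwrite(f"pics/{n}0.png",im); np.save(f"pics/{n}0.npy",d); c=camera_info(n); print(n,c)
E
```

```text
pics
{'clock': 0.0, 'joints': array([ 1.27901716e+00,  1.26385681e-01, -4.06373416e-02,  1.40540454e+00,
        2.03355533e-05,  1.57079667e+00]), 'joint_velocities': array([ 0.00025159, -0.00012733,  0.00016026,  0.00127195,  0.00031458,
        0.00014681]), 'joint_torque': array([-1.05729152e-03, -4.35913253e+01,  3.52925456e+01,  1.73655414e-02,
       -3.31919709e-04, -2.19349488e-06]), 'eef_pos': array([0.15090318, 0.50244139, 0.25251204]), 'ee_rot': array([ 0.1022245 ,  0.69968587, -0.10336361,  0.69950396]), 'wrist_force': array([-0.64400114,  0.45908305,  0.43392475]), 'torque': array([0.0068991 , 0.0092142 , 0.01329419]), 'opening': 0.9982477783412431}
0.022
scene {'fx': 477.74010120929063, 'fy': 477.74010120929063, 'cx': 317.06977298324944, 'cy': 237.48011630287178, 'R': array([[ 0.27832042,  0.96045602,  0.00787237],
       [ 0.64575469, -0.18104653, -0.7417702 ],
       [-0.71101239,  0.21153341, -0.67060792]]), 't': array([-0.19062154, -0.28601015,  1.2441999 ])}
top {'fx': 442.1415003041997, 'fy': 442.1415003041997, 'cx': 325.02462648154045, 'cy': 237.96324035748665, 'R': array([[-1.99978325e-02, -9.99798884e-01, -1.50942547e-03],
       [-9.97881549e-01,  2.00529185e-02, -6.18893723e-02],
       [ 6.19071937e-02,  2.68574528e-04, -9.98081874e-01]]), 't': array([0.01845276, 0.58610881, 0.71595652])}
```

View pics/scene0.png

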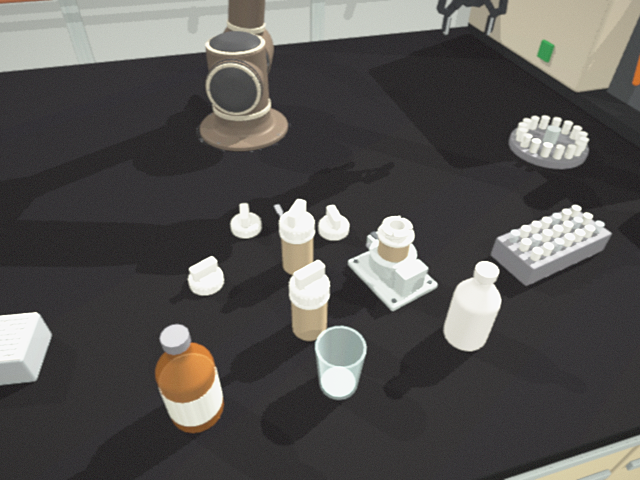

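View pics/top0.png

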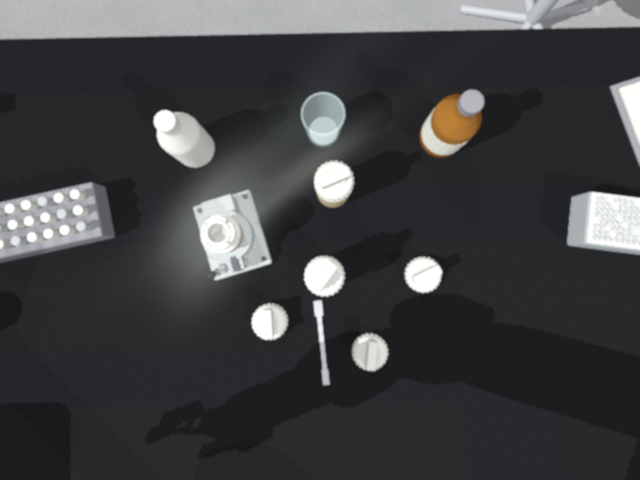

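The scene and top views show three loose caps. In the top view they are at (270,321), (370,352) and (423,274). Robot's right is image-right there, so (423,274) fits, which is (206,276) in the scene view. I'll check this in world coordinates with an enlarged crop.

```bash
cat > h.py <<'E'
import numpy as np,cv2
from station import camera_info
def cloud(d,c):
    v,u=np.mgrid[:480,:640]; 
    P=np.stack([(u-c['cx'])/c['fx']*d,(v-c['cy'])/c['fy']*d,d],-1)
    W=(P-c['t'])@c['R']   # R^T (P-t)
    W[d<=0]=np.nan
    return W
E
python3 - <<'E'
from h import *
for n,pts in (("top",{"c1":(270,321),"c2":(370,352),"c3":(423,274),"va":(334,182),"vb":(324,276),"st":(221,234)}),("scene",{"c1":(334,226),"c2":(245,224),"c3":(206,278),"va":(310,285),"vb":(297,222),"st":(397,230)})):
    c=camera_info(n); d=np.load(f"pics/{n}0.npy"); im=cv2.imread(f"pics/{n}0.png"); W=cloud(d,c)
    for k,(u,v) in pts.items():
        w=W[v-28:v+28,u-28:u+28].reshape(-1,3); col=im[v-28:v+28,u-28:u+28].reshape(-1,3)
        m=(np.isfinite(w[:,2]))&(w[:,2]>0.008)
        w=w[m]; zt=np.percentile(w[:,2],99.5)
        print(n,k,len(w),"zmax %.4f"%zt,"med",np.round(np.median(w,0),4))
        # flat top band & bar band
        bar=w[w[:,2]>zt-0.008]
        if len(bar)>5:
            b=bar[:,:2]; r,sz,a=cv2.minAreaRect((b*1000).astype(np.float32)); print("   bar",np.round(r,1),np.round(sz,1),round(a,1),len(b))
c=camera_info("top"); im=cv2.imread("pics/top0.png"); cv2.imwrite("pics/crop_caps.png",cv2.resize(im[230:390,230:460],None,fx=3.4,fy=3.4,interpolation=cv2.INTER_CUBIC))
E
```

```text
top c1 978 zmax 0.0490 med [0.4533 0.0973 0.0216]
   bar [451.3 100.6] [45.9 16.3] 3.0 300
top c2 1008 zmax 0.0489 med [ 0.4014 -0.061   0.0214]
   bar [398.6 -63.6] [15.9 46.4] 82.9 301
top c3 979 zmax 0.0489 med [ 0.5242 -0.1525  0.0215]
   bar [ 523.7 -155.6] [16.1 45.8] 24.5 294
top va 1401 zmax 0.1386 med [ 0.6601 -0.0077  0.1108]
   bar [667.   -8.3] [16.3 45.7] 21.2 371
top vb 1242 zmax 0.1386 med [0.5274 0.0088 0.1112]
   bar [526.7   8.6] [15.9 45.8] 52.8 377
top st 2657 zmax 0.1195 med [0.5942 0.1567 0.0606]
   bar [591.7 161.3] [47.  47.4] 48.8 570
scene c1 952 zmax 0.1117 med [0.472  0.0897 0.0388]
   bar [534.2  30.5] [13.4 44.1] 74.8 121
scene c2 616 zmax 0.0492 med [ 0.4114 -0.0642  0.0216]
   bar [399.  -62.8] [15.9 46.6] 83.2 136
scene c3 890 zmax 0.0489 med [ 0.5335 -0.1533  0.0232]
   bar [ 523.9 -155.2] [17.4 45.3] 25.0 230
scene va 2056 zmax 0.1378 med [ 0.6766 -0.008   0.1065]
   bar [666.9  -8.1] [17.9 46.2] 23.6 331
scene vb 1432 zmax 0.1382 med [0.5423 0.0081 0.1064]
   bar [526.9   9.6] [16.  47.3] 52.8 207
scene st 1572 zmax 0.1193 med [0.6013 0.1519 0.0988]
   bar [591.8 161.9] [47.2 48. ] 51.4 381
```

View pics/crop_caps.png

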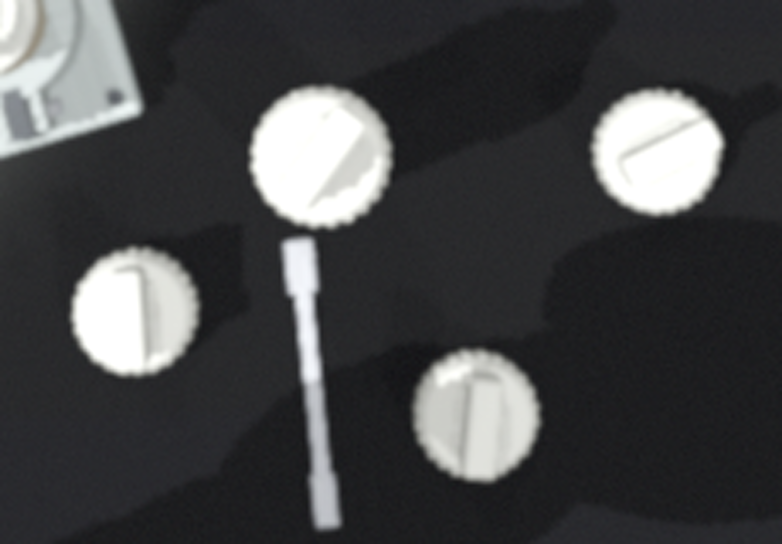

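Scanning the depth gives the caps' y as +0.101, -0.063 and -0.155. The target is therefore the one at top (423,274): bar centre (0.524, -0.1555), 45.8 x 16.1 mm, long axis about -65.5°. Its height reads 49 mm against 47 mm, within calibration. The crop confirms it is a loose, barred cap. The mouth is at about (0.592, 0.1615), rim reading 119.5 mm against 118 mm. Next I'll work out the tool yaw.

```bash
python3 - <<'E'
from station import status,camera_info
from h import *
from scipy.spatial.transform import Rotation as Ro
s=status.state(); M=Ro.from_quat(s['ee_rot']).as_matrix(); print(M.round(3)); y=M[:,1]; print("tool y yaw",np.degrees(np.arctan2(y[1],y[0])))
# mouth refine: circle fits of rim
for n in ("top","scene"):
    W=cloud(np.load(f"pics/{n}0.npy"),camera_info(n)).reshape(-1,3)
    m=(np.hypot(W[:,0]-.592,W[:,1]-.161)<.045)&(W[:,2]>.1)
    w=W[m]; zt=np.percentile(w[:,2],98); print(n,"rim z",zt, np.histogram(w[:,2],bins=np.arange(.1,.124,.002)))
    q=w[w[:,2]>zt-.003]; (cx,cy),r=cv2.minEnclosingCircle((q[:,:2]*1000).astype(np.float32)); print(cx,cy,r)
    q=w[(w[:,2]>.1)]; (cx,cy),r=cv2.minEnclosingCircle((q[:,:2]*1000).astype(np.float32)); print(cx,cy,r)
    m=(np.hypot(W[:,0]-.524,W[:,1]+.155)<.045)&(W[:,2]>.018); (cx,cy),r=cv2.minEnclosingCircle((W[m][:,:2]*1000).astype(np.float32)); print("cap",cx,cy,r)
print(camera_info("wrist"))
E
```

```text
[[-0.     0.288  0.958]
 [-0.001  0.958 -0.288]
 [-1.    -0.001 -0.   ]]
tool y yaw 73.28214541680022
top rim z 0.11939057072980351 (array([239,  27,  15,  26,  30,  24,  88, 199, 171, 101,   3]), array([0.1  , 0.102, 0.104, 0.106, 0.108, 0.11 , 0.112, 0.114, 0.116,
       0.118, 0.12 , 0.122]))
591.4522705078125 160.5209503173828 23.633899688720703
591.8916625976562 160.78053283691406 29.25595474243164
cap 523.987548828125 -155.3531951904297 27.983123779296875
scene rim z 0.11881616796146943 (array([121,  40,  45,  46,  29,  41,  56, 143, 108,  58,   0]), array([0.1  , 0.102, 0.104, 0.106, 0.108, 0.11 , 0.112, 0.114, 0.116,
       0.118, 0.12 , 0.122]))
592.4193115234375 162.55691528320312 24.511201858520508
594.0050048828125 159.87391662597656 29.358240127563477
cap 525.5341186523438 -154.94447326660156 27.752826690673828
{'fx': 421.9210993190086, 'fy': 421.9210993190086, 'cx': 318.5607471284959, 'cy': 237.1644627611255, 'R': array([[ 0.28790446,  0.95765857, -0.00104008],
       [ 0.90760423, -0.27250959,  0.31936356],
       [ 0.30555782, -0.09289018, -0.9476317 ]]), 't': array([-0.52334186, -0.0398154 ,  0.3802087 ])}
```

```bash
python3 -m handwheel '[[[2,-3.5,0],[0,0,-0.045]],[[2,-3.5,0],[0,0,-0.045]],[[2,-3.5,0],[0,0,-0.045]],[[2,-3.5,0],[0,0,-0.045]],[[2,-3.5,0],[0,0,-0.045]],[[2,-3.5,0],[0,0,-0.045]],[[2,-3.5,0],[0,0,-0.045]],[[2,-3.5,0],[0,0,-0.045]],[[2,-3.5,0],[0,0,-0.045]],[[2,-3.5,0],[0,0,-0.045]],[[2,-3.5,0],[0,0,-0.045]],[[2,-3.5,0],[0,0,-0.045]],[[2,-3.5,0],[0,0,-0.045]],[[2,-3.5,0],[0,0,-0.045]],[[2,-3.5,0],[0,0,-0.045]],[[2,-3.5,0],[0,0,-0.045]],[[1.3,-2.8,0],[0,0,-0.045]],[[0,0,0],[0,0,-0.045]],[[0,0,0],[0,0,-0.045]],[[0,0,0],[0,0,0]]]' 6'
' 2>&1 | tail -5; python3 -c "
from station import status;s=status.state();print(s)"
```

```text
clock: 2.1
eef_pos: [0.4838, -0.0856, 0.2527]
ee_rot: [0.384, 0.594, -0.384, 0.593]
wrist_force: [1.8, 0.3, 0.0]
opening: 0.699
{'clock': 2.1, 'joints': array([-1.75035909e-01,  6.31475598e-02, -1.10359089e-01,  1.39858031e+00,
       -2.14538515e-05,  9.72696745e-01]), 'joint_velocities': array([ 1.13941404e-02, -8.43776876e-03, -1.65253917e-03, -1.45036393e-04,
       -6.49937920e-05, -4.01862715e-02]), 'joint_torque': array([-3.27544240e-01, -3.92092144e+01,  3.53818274e+01, -1.06420214e-02,
       -8.88353039e-03,  3.11834654e-01]), 'eef_pos': array([ 0.4838383 , -0.08557066,  0.25271681]), 'ee_rot': array([ 0.38369202,  0.59425157, -0.38406041,  0.59341647]), 'wrist_force': array([1.82006248, 0.31903153, 0.00356945]), 'torque': array([-3.51458844e-03, -2.16596168e-05, -5.26489203e-03]), 'opening': 0.6985114639585729}
```

```bash
python3 -m handwheel '[[[2,-3.5,0],[0,0,0]],[[2,-3.5,-2],[0,0,0]],[[0,0,-2],[0,0,0]],[[0,0,-2],[0,0,0]],[[0,0,0],[0,0,0]],[[0,0,0],[0,0,0]]]'; python3 - <<'E'
from station import status,get_image,camera_info
from h import *
from scipy.spatial.transform import Rotation as Ro
s=status.state(); c=camera_info("wrist"); im,d=get_image("wrist"); cv2.imwrite("pics/w1.png",im)
M=Ro.from_quat(s['ee_rot']).as_matrix(); y=M[:,1]; print(s['eef_pos'],"yaw",np.degrees(np.arctan2(y[1],y[0])))
W=cloud(d,c).reshape(-1,3)
m=(np.hypot(W[:,0]-.524,W[:,1]+.155)<.04)&(W[:,2]>.015); w=W[m]
print(len(w)); zt=np.percentile(w[:,2],99); print(zt)
b=w[(w[:,2]>zt-.006)]; print(cv2.minAreaRect((b[:,:2]*1000).astype(np.float32)))
b=w; print(cv2.minEnclosingCircle((b[:,:2]*1000).astype(np.float32)))
E
```

```text
clock: 2.7
eef_pos: [0.5237, -0.1549, 0.1934]
ee_rot: [0.383, 0.595, -0.383, 0.594]
wrist_force: [0.9, -0.3, 1.5]
opening: 0.7
[ 0.52372119 -0.15488323  0.19341905] yaw 24.351083605156063
27690
0.2551235683449004
((516.3320922851562, -142.5577850341797), (61.555824279785156, 8.738178253173828), 24.688426971435547)
((523.537109375, -152.74705505371094), 39.92301559448242)
```

View pics/w1.png

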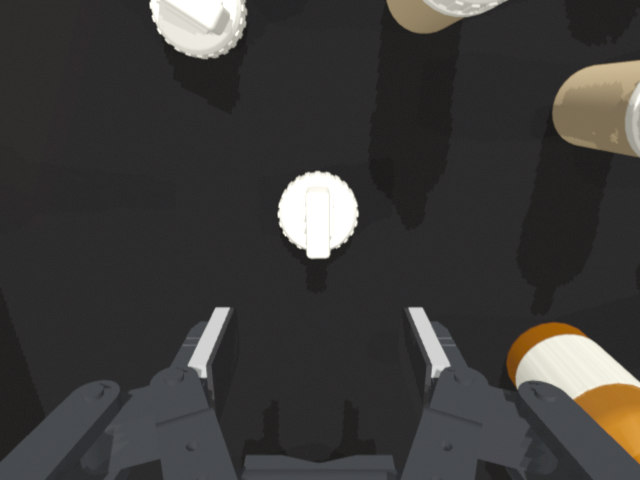

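The wrist view shows the target cap at (318,213). Its bar is vertical in the picture, centred between the jaws and parallel to the pads. I'll refine the measurement, excluding the fingers.

```bash
python3 - <<'E'
from station import status,get_image,camera_info
from h import *
s=status.state(); c=camera_info("wrist"); im,d=get_image("wrist"); np.save("pics/w2.npy",d)
W=cloud(d,c).reshape(-1,3)
m=(np.hypot(W[:,0]-.524,W[:,1]+.155)<.042)&(W[:,2]>.015)&(W[:,2]<.06); w=W[m]
zt=np.percentile(w[:,2],99); print(len(w),zt)
print(cv2.minAreaRect((w[w[:,2]>zt-.004][:,:2]*1000).astype(np.float32)))
t=w[(w[:,2]>.018)&(w[:,2]<.026)];print(np.median(t[:,2]));print(cv2.minEnclosingCircle((t[:,:2]*1000).astype(np.float32)))
E
```

```text
4752 0.047522782545100166
((521.06005859375, -155.8118133544922), (15.86184310913086, 45.26332092285156), 24.74520492553711)
0.020417532254842996
((521.2590942382812, -155.7316131591797), 27.764223098754883)
```

The three cameras agree to about 3 mm: (0.5237 to 0.5245, -0.155) from the fixed cameras, and (0.521, -0.156) from the wrist one. The wrist picture shows the bar midway between the pads, so I'm going down here.

```bash
python3 -m handwheel '[[[0,-0.05,-2],[0,0,0]],[[0,0,-2],[0,0,0]],[[0,0,-2],[0,0,0]],[[0,0,-2],[0,0,0]],[[0,0,-2],[0,0,0]],[[0,0,-2],[0,0,0]],[[0,0,-1],[0,0,0]],[[0,0,-1],[0,0,0]],[[0,0,-0.6],[0,0,0]],[[0,0,0],[0,0,0]],[[0,0,0],[0,0,0]]]' 3.4 40; python3 - <<'E'
from station import get_image,bot
import cv2
print(bot.tip_extent)
im,d=get_image("wrist"); cv2.imwrite("pics/w3.png",im)
E
```

```text
clock: 3.9
eef_pos: [0.5244, -0.1558, 0.0479]
ee_rot: [0.384, 0.594, -0.383, 0.594]
wrist_force: [0.2, -0.5, 0.5]
opening: 0.395
0.022
```

View pics/w3.png

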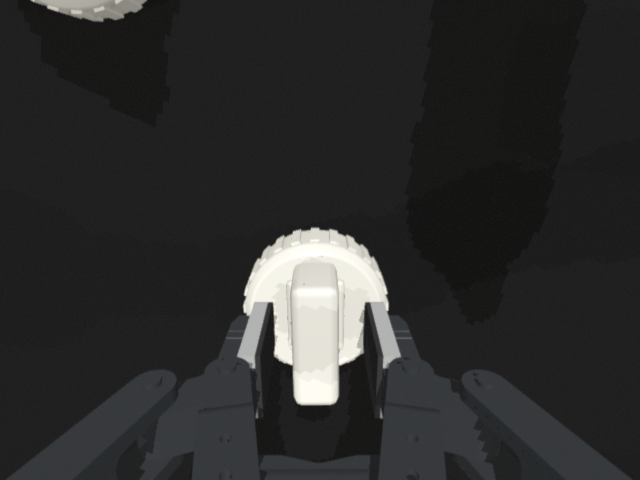

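The bar at (315,335) is between the pads, whose faces are at about 270 and 368, and parallel to them. Closing now.

```bash
python3 -m handwheel '[[[0,0,-0.1],[0,0,0]],[[0,0,0],[0,0,0]],[[0,0,0],[0,0,0]],[[0,0,0],[0,0,0]],[[0,0,0],[0,0,0]],[[0,0,0],[0,0,0]],[[0,0,0],[0,0,0]],[[0,0,0],[0,0,0]]]' 0 40; python3 -m handwheel '[[[0,0,1],[0,0,0]],[[0,0,1],[0,0,0]],[[0,0,1],[0,0,0]],[[0,0,0],[0,0,0]],[[0,0,0],[0,0,0]]]'; python3 - <<'E'
from station import get_image,status
import cv2
s=status.state();print(s['wrist_force'],s['torque'],s['eef_pos'])
im,d=get_image("wrist"); cv2.imwrite("pics/w4.png",im)
E
```

```text
clock: 4.75
eef_pos: [0.5245, -0.1558, 0.0469]
ee_rot: [0.384, 0.594, -0.383, 0.594]
wrist_force: [0.6, 0.9, 5.5]
opening: 0.178
clock: 5.25
eef_pos: [0.5243, -0.1558, 0.0767]
ee_rot: [0.384, 0.594, -0.384, 0.594]
wrist_force: [-0.6, 0.4, -0.2]
opening: 0.18
[-0.55085213  0.35602723 -0.24744046] [-0.01401004  0.02836413  0.02131701] [ 0.5242559  -0.15578356  0.07668614]
```

View pics/w4.png

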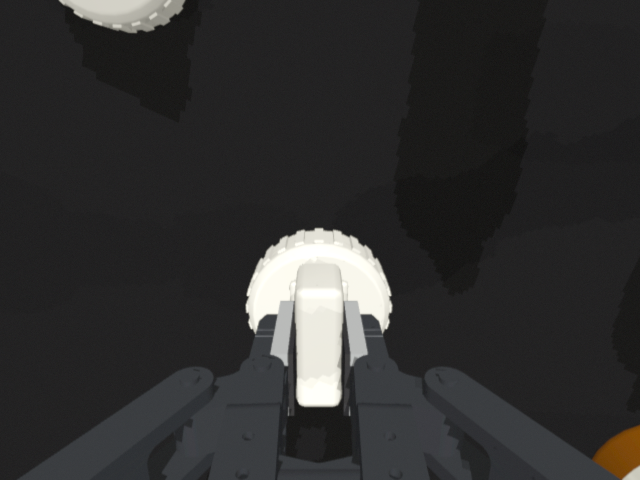

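The cap is gripped and lifted, and the opening of 0.18 (15.3 mm) matches the bar. Next I raise it, carry it to above the mouth and turn about -40° on the way for wrist range.

```bash
python3 -m handwheel '[[[0,0,3],[0,0,0]],[[0,0,3],[0,0,0]],[[0,0,3],[0,0,0]],[[0,0,3],[0,0,-0.05]],[[0,0,3],[0,0,-0.05]],[[0.2,1.2,1],[0,0,-0.05]],[[0.6,3,0],[0,0,-0.05]],[[0.6,3,0],[0,0,-0.05]],[[0.6,3,0],[0,0,-0.05]],[[0.6,3,0],[0,0,-0.05]],[[0.6,3,0],[0,0,-0.05]],[[0.6,3,0],[0,0,-0.05]],[[0.7,3,0],[0,0,-0.05]],[[0.7,3,0],[0,0,-0.05]],[[0.7,3,0],[0,0,-0.05]],[[0.7,3,0],[0,0,-0.05]],[[0.7,3,0],[0,0,-0.05]],[[0,0.5,0],[0,0,0]],[[0,0,0],[0,0,0]],[[0,0,0],[0,0,0]]]'; python3 - <<'E'
from station import get_image,status,camera_info
from h import *
s=status.state();print(s['wrist_force'],s['torque'],s['eef_pos'],np.degrees(s['joints']).round(1))
im,d=get_image("wrist"); cv2.imwrite("pics/w5.png",im);np.save("pics/w5.npy",d)
im,d=get_image("top"); cv2.imwrite("pics/t5.png",im);np.save("pics/t5.npy",d)
im,d=get_image("scene"); cv2.imwrite("pics/s5.png",im);np.save("pics/s5.npy",d)
E
```

```text
clock: 7.3
eef_pos: [0.5967, 0.1906, 0.2359]
ee_rot: [-0.564, -0.427, 0.564, -0.427]
wrist_force: [-0.9, -0.3, -1.0]
opening: 0.177
[-0.9125111  -0.3220518  -1.04497502] [-0.04443318  0.01898447  0.07848016] [0.59669656 0.19062284 0.23588857] [ 17.7  18.5   9.8  81.3  -0.  123.5]
```

View pics/w5.png

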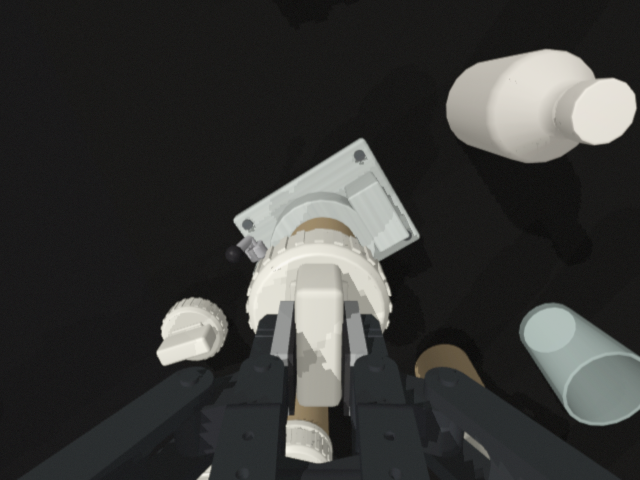

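View pics/s5.png

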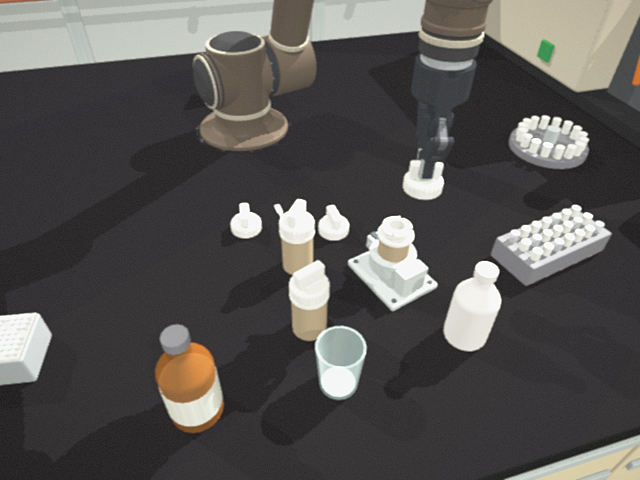

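I typed one row too many, so the tool overshot 3 cm in +y at a safe height. I'll correct that and go down to z = 0.19, which leaves the skirt about 25 mm above the rim. Then I'll measure the held cap against the TCP with the fixed cameras.

```bash
python3 -m handwheel '[[[-0.2,-1.5,0],[0,0,0]],[[-0.27,-1.44,-1],[0,0,0]],[[0,0,-1],[0,0,0]],[[0,0,-1],[0,0,0]],[[0,0,-1],[0,0,0]],[[0,0,-0.6],[0,0,0]],[[0,0,0],[0,0,0]],[[0,0,0],[0,0,0]],[[0,0,0],[0,0,0]]]'; python3 - <<'E'
from station import get_image,status,camera_info
from h import *
s=status.state();p=s['eef_pos'];print(s['wrist_force'],s['torque'],p)
for n in ("top","scene"):
    im,d=get_image(n); cv2.imwrite(f"pics/{n}6.png",im);np.save(f"pics/{n}6.npy",d)
    W=cloud(d,camera_info(n)).reshape(-1,3)
    m=(np.hypot(W[:,0]-p[0],W[:,1]-p[1])<.05)&(W[:,2]>.14)&(W[:,2]<.172); w=W[m]
    print(n,len(w),np.histogram(w[:,2],bins=np.arange(.138,.174,.004)))
    for lo,hi in ((.158,.170),(.14,.156)):
        t=w[(w[:,2]>lo)&(w[:,2]<hi)]
        if len(t)>20: print(lo,cv2.minEnclosingCircle((t[:,:2]*1000).astype(np.float32)))
im=cv2.imread("pics/scene6.png"); cv2.imwrite("pics/s6c.png",cv2.resize(im[130:330,300:500],None,fx=3,fy=3,interpolation=cv2.INTER_CUBIC))
E
```

```text
clock: 8.35
eef_pos: [0.5926, 0.1622, 0.1908]
ee_rot: [0.564, 0.426, -0.564, 0.427]
wrist_force: [-0.5, 0.3, -1.2]
opening: 0.177
[-0.51506579  0.32608905 -1.15225922] [-0.02630449 -0.01381224 -0.0197115 ] [0.59257454 0.16219508 0.19076793]
top 581 (array([  0,   8,  26,  24,  29, 107, 326,  52]), array([0.138, 0.142, 0.146, 0.15 , 0.154, 0.158, 0.162, 0.166, 0.17 ]))
0.158 ((593.5131225585938, 162.13778686523438), 29.01439094543457)
0.14 ((592.8704223632812, 161.446533203125), 29.05621910095215)
scene 697 (array([  0,  22,  73,  68,  76, 113, 254,  67]), array([0.138, 0.142, 0.146, 0.15 , 0.154, 0.158, 0.162, 0.166, 0.17 ]))
0.158 ((595.4408569335938, 162.04661560058594), 30.08121109008789)
0.14 ((596.2485961914062, 162.00454711914062), 28.625822067260742)
```

View pics/s6c.png

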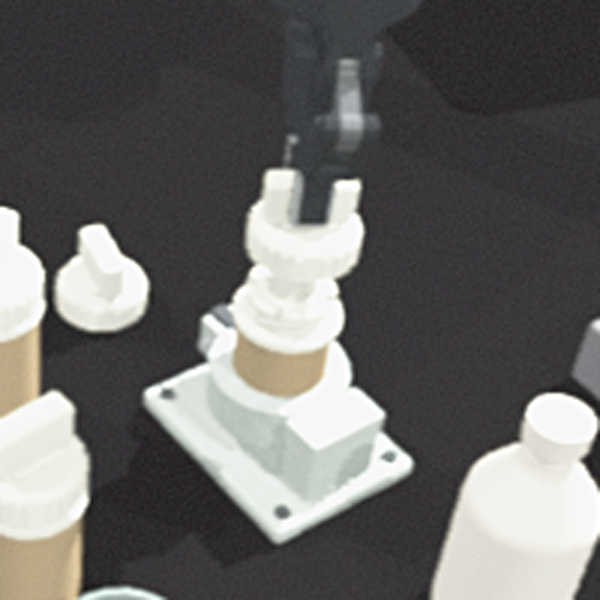

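```bash
python3 - <<'E'
from h import *
c=camera_info("top")
def proj(P): 
    q=P@c['R'].T+c['t']; return np.stack([c['fx']*q[:,0]/q[:,2]+c['cx'],c['fy']*q[:,1]/q[:,2]+c['cy']],-1)
a=np.linspace(0,2*np.pi,200)
def draw(im,ctr,z,r,col,k,o):
    P=np.stack([ctr[0]+r*np.cos(a),ctr[1]+r*np.sin(a),0*a+z],-1); p=(proj(P)+.5-np.array(o))*k-.5
    cv2.polylines(im,[np.round(p*16).astype(np.int32)],True,col,1,cv2.LINE_AA,4)
o=(190,200);k=8
out=[]
for f in ("top0","top6"):
    im=cv2.imread(f"pics/{f}.png")[200:270,190:260]; im=cv2.resize(im,None,fx=k,fy=k,interpolation=cv2.INTER_CUBIC); im=(im*.7).astype(np.uint8)
    if f=="top0":
        for z,r,col in ((.1185,.019,(0,0,255)),(.1185,.014,(0,255,0))): draw(im,(.592,.161),z,r,col,k,o)
    else:
        draw(im,(.593,.162),.1645,.029,(0,0,255),k,o)
    out.append(im[:560,:400] if 0 else cv2.resize(im,(400,400)))
cv2.imwrite("pics/fit.png",np.hstack(out))
E
```

```text
(no output)
```

View pics/fit.png

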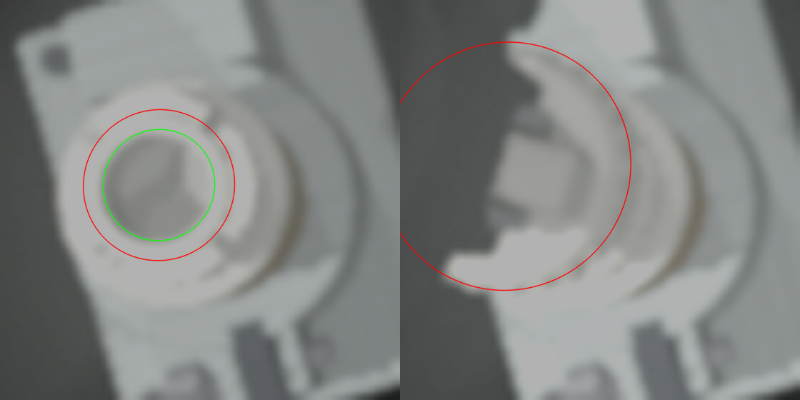

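In the top view the bore (159,185 in the left panel) fits (0.5915 to 0.592, 0.161). The held cap fits (0.593, 0.162) in the right panel with the TCP at (0.5926, 0.1622). I'll shift about -1.2 mm in x and y, then go down gently.

```bash
python3 -m handwheel '[[[-0.12,-0.12,0],[0,0,0]],[[0,0,-0.5],[0,0,0]],[[0,0,-0.5],[0,0,0]],[[0,0,-0.5],[0,0,0]],[[0,0,-0.5],[0,0,0]],[[0,0,-0.3],[0,0,0]],[[0,0,0],[0,0,0]],[[0,0,0],[0,0,0]]]'; python3 -m handwheel '[[[0,0,-0.1],[0,0,0]],[[0,0,-0.1],[0,0,0]],[[0,0,-0.1],[0,0,0]],[[0,0,-0.1],[0,0,0]],[[0,0,0],[0,0,0]]]'
```

```text
clock: 9.25
eef_pos: [0.5911, 0.1607, 0.1673]
ee_rot: [-0.564, -0.427, 0.564, -0.426]
wrist_force: [-0.2, 1.0, -0.5]
opening: 0.176
clock: 9.75
eef_pos: [0.5911, 0.1607, 0.1631]
ee_rot: [-0.564, -0.427, 0.564, -0.426]
wrist_force: [-0.6, 0.4, -0.4]
opening: 0.178
```

```bash
python3 -m handwheel '[[[0,0,-0.05],[0,0,0]],[[0,0,-0.05],[0,0,0]],[[0,0,-0.05],[0,0,0]],[[0,0,-0.05],[0,0,0]],[[0,0,0],[0,0,0]]]'
```

```text
clock: 10.25
eef_pos: [0.5911, 0.1607, 0.1612]
ee_rot: [-0.564, -0.426, 0.564, -0.426]
wrist_force: [0.9, -0.2, -0.8]
opening: 0.175
```

```bash
python3 -m handwheel '[[[0,0,-0.05],[0,0,0]],[[0,0,-0.05],[0,0,0]],[[0,0,0],[0,0,0]]]'
```

```text
clock: 10.55
eef_pos: [0.5911, 0.1607, 0.1602]
ee_rot: [-0.564, -0.426, 0.564, -0.426]
wrist_force: [-0.1, -0.6, -0.8]
opening: 0.175
```

```bash
python3 -m handwheel '[[[0,0,-0.05],[0,0,0]],[[0,0,-0.05],[0,0,0]],[[0,0,0],[0,0,0]]]'
```

```text
clock: 10.85
eef_pos: [0.5911, 0.1607, 0.1592]
ee_rot: [-0.564, -0.426, 0.564, -0.426]
wrist_force: [-0.2, 0.2, -0.5]
opening: 0.174
```

```bash
python3 -m handwheel '[[[0,0,-0.05],[0,0,0]],[[0,0,0],[0,0,0]]]'
```

```text
clock: 11.05
eef_pos: [0.5911, 0.1607, 0.1587]
ee_rot: [-0.564, -0.426, 0.564, -0.426]
wrist_force: [0.6, -0.0, -0.9]
opening: 0.177
```

```bash
python3 -m handwheel '[[[0,0,-0.05],[0,0,0]],[[0,0,0],[0,0,0]]]'
```

```text
clock: 11.25
eef_pos: [0.5911, 0.1607, 0.1582]
ee_rot: [-0.564, -0.426, 0.564, -0.426]
wrist_force: [0.5, 0.4, -1.0]
opening: 0.176
```

```bash
python3 -m handwheel '[[[0,0,-0.05],[0,0,0]],[[0,0,0],[0,0,0]]]'
```

```text
clock: 11.45
eef_pos: [0.5912, 0.1607, 0.1578]
ee_rot: [0.564, 0.426, -0.564, 0.426]
wrist_force: [-0.9, -0.4, -1.0]
opening: 0.18
```

```bash
python3 -m handwheel '[[[0,0,-0.05],[0,0,0]],[[0,0,0],[0,0,0]]]'
```

```text
clock: 11.65
eef_pos: [0.5912, 0.1607, 0.1576]
ee_rot: [0.564, 0.426, -0.564, 0.427]
wrist_force: [-0.5, 0.4, 2.7]
opening: 0.177
```

```bash
python3 -m handwheel '[[[0,0,-0.05],[0,0,0]],[[0,0,0],[0,0,0]]]'
```

```text
clock: 11.85
eef_pos: [0.5912, 0.1607, 0.1575]
ee_rot: [0.564, 0.426, -0.564, 0.427]
wrist_force: [-1.3, -0.2, 4.4]
opening: 0.174
```

```bash
python3 -m handwheel '[[[0,0,-0.05],[0,0,0]],[[0,0,0],[0,0,0]]]'
```

```text
clock: 12.05
eef_pos: [0.5913, 0.1607, 0.1575]
ee_rot: [0.564, 0.426, -0.564, 0.427]
wrist_force: [-2.2, -1.0, 7.2]
opening: 0.179
```

Contact came at TCP 0.1577, so cap_grip is about 27 mm above the mouth and the cap is resting on the thread. I'll ease to about 4 N and turn counter-clockwise in small steps.

```bash
python3 -m handwheel '[[[0,0,0.05],[0,0,0]],[[0,0,0],[0,0,0.06]],[[0,0,0],[0,0,0.06]],[[0,0,0],[0,0,0]]]'; python3 -c "
from station import status;s=status.state();print(s['torque'],s['joints'][5])"
```

```text
clock: 12.45
eef_pos: [0.5916, 0.1608, 0.1575]
ee_rot: [0.538, 0.459, -0.537, 0.46]
wrist_force: [-0.1, 0.6, 4.9]
opening: 0.178
[0.00274454 0.07354493 0.1248133 ] 1.9919144660644263
```

```bash
python3 -m handwheel '[[[0,0,0],[0,0,0.08]],[[0,0,0],[0,0,0.08]],[[0,0,0],[0,0,0]]]'; python3 -c "
from station import status;s=status.state();print(s['torque'],s['joints'][5])"
```

```text
clock: 12.75
eef_pos: [0.5916, 0.1609, 0.1575]
ee_rot: [0.499, 0.501, -0.498, 0.501]
wrist_force: [-0.6, 0.1, 5.8]
opening: 0.177
[0.02186388 0.0505902  0.09726855] 1.8319737113253505
```

```bash
python3 -m handwheel '[[[0,0,0],[0,0,0.08]],[[0,0,0],[0,0,0.08]],[[0,0,0],[0,0,0]]]'; python3 -c "
from station import status;s=status.state();print(s['torque'],s['joints'][5])"
```

```text
clock: 13.05
eef_pos: [0.5917, 0.1609, 0.1575]
ee_rot: [0.458, 0.539, -0.457, 0.54]
wrist_force: [0.5, 0.6, 6.1]
opening: 0.174
[-0.00178018  0.0480771   0.09291681] 1.6723876682529
```

```bash
python3 -m handwheel '[[[0,0,0],[0,0,0.08]],[[0,0,0],[0,0,0.08]],[[0,0,0],[0,0,0]]]'; python3 -c "
from station import status;s=status.state();print(s['torque'],s['joints'][5])"
```

```text
clock: 13.35
eef_pos: [0.5908, 0.1606, 0.1561]
ee_rot: [0.413, 0.574, -0.414, 0.574]
wrist_force: [-0.5, 0.4, -0.7]
opening: 0.182
[-0.05017407  0.00029     0.02411353] 1.5137221781138763
```

The force vanished, so the cap has dropped at about 34° turned. I'll follow it down without turning to see how far.

```bash
python3 -m handwheel '[[[0,0,-0.05],[0,0,0]],[[0,0,0],[0,0,0]]]'
```

```text
clock: 13.55
eef_pos: [0.591, 0.1606, 0.1558]
ee_rot: [0.413, 0.574, -0.414, 0.574]
wrist_force: [0.2, 0.3, -1.1]
opening: 0.178
```

```bash
python3 -m handwheel '[[[0,0,-0.05],[0,0,0]],[[0,0,0],[0,0,0]]]'
```

```text
clock: 13.75
eef_pos: [0.5911, 0.1607, 0.1556]
ee_rot: [0.413, 0.574, -0.413, 0.574]
wrist_force: [0.4, 0.5, -1.4]
opening: 0.179
```

```bash
python3 -m handwheel '[[[0,0,-0.05],[0,0,0]],[[0,0,0],[0,0,0]]]'
```

```text
clock: 13.95
eef_pos: [0.5911, 0.1607, 0.1552]
ee_rot: [0.413, 0.574, -0.413, 0.574]
wrist_force: [0.8, -0.3, -1.2]
opening: 0.176
```

```bash
python3 -m handwheel '[[[0,0,-0.05],[0,0,0]],[[0,0,0],[0,0,0]]]'
```

```text
clock: 14.15
eef_pos: [0.5911, 0.1607, 0.1547]
ee_rot: [0.413, 0.574, -0.413, 0.574]
wrist_force: [-0.5, 1.2, -1.0]
opening: 0.174
```

```bash
python3 -m handwheel '[[[0,0,-0.05],[0,0,0]],[[0,0,-0.05],[0,0,0]],[[0,0,0],[0,0,0]]]'
```

```text
clock: 14.45
eef_pos: [0.5911, 0.1607, 0.1537]
ee_rot: [0.413, 0.574, -0.413, 0.574]
wrist_force: [0.2, -1.2, -0.9]
opening: 0.175
```

```bash
python3 -m handwheel '[[[0,0,-0.05],[0,0,0]],[[0,0,-0.05],[0,0,0]],[[0,0,0],[0,0,0]]]'
```

```text
clock: 14.75
eef_pos: [0.5911, 0.1607, 0.1527]
ee_rot: [0.413, 0.574, -0.413, 0.574]
wrist_force: [-1.7, -0.2, -0.8]
opening: 0.175
```

```bash
python3 -m handwheel '[[[0,0,-0.05],[0,0,0]],[[0,0,0],[0,0,0]]]'
```

```text
clock: 14.95
eef_pos: [0.5911, 0.1607, 0.1522]
ee_rot: [0.413, 0.574, -0.413, 0.574]
wrist_force: [-0.0, 0.7, -0.7]
opening: 0.175
```

```bash
python3 -m handwheel '[[[0,0,-0.05],[0,0,0]],[[0,0,0],[0,0,0]]]'
```

```text
clock: 15.15
eef_pos: [0.5911, 0.1607, 0.1517]
ee_rot: [0.413, 0.574, -0.413, 0.574]
wrist_force: [0.5, -0.2, -0.9]
opening: 0.175
```

```bash
python3 -m handwheel '[[[0,0,-0.05],[0,0,0]],[[0,0,0],[0,0,0]]]'
```

```text
clock: 15.35
eef_pos: [0.5912, 0.1607, 0.1513]
ee_rot: [0.413, 0.574, -0.413, 0.574]
wrist_force: [-0.8, 0.8, -1.2]
opening: 0.181
```

```bash
python3 -m handwheel '[[[0,0,-0.05],[0,0,0]],[[0,0,0],[0,0,0]]]'
```

```text
clock: 15.55
eef_pos: [0.5912, 0.1607, 0.1512]
ee_rot: [0.413, 0.574, -0.413, 0.574]
wrist_force: [-0.6, 0.3, 1.8]
opening: 0.177
```

```bash
python3 -m handwheel '[[[0,0,-0.03],[0,0,0]],[[0,0,0],[0,0,0]]]'; python3 -c "
from station import status;s=status.state();print(s['torque'],s['joints'][5])"
```

```text
clock: 15.75
eef_pos: [0.5913, 0.1607, 0.1511]
ee_rot: [0.413, 0.574, -0.413, 0.574]
wrist_force: [-0.6, 0.3, 4.8]
opening: 0.179
[-0.11973908  0.28426469  0.00797943] 1.512207832801664
```

The cap has dropped 6.3 mm and now bears at TCP 0.1512, cap_grip 20.3 mm above the mouth. That is the thread start. Now I screw clockwise, following the pitch.

```bash
python3 -m handwheel '[[[0,0,-0.01],[0,0,-0.08]],[[0,0,-0.02],[0,0,-0.08]],[[0,0,-0.02],[0,0,-0.08]],[[0,0,0],[0,0,0]]]'; python3 -c "
from station import status;s=status.state();print(s['torque'],s['joints'][5])"
```

```text
clock: 16.15
eef_pos: [0.5915, 0.1608, 0.1502]
ee_rot: [0.479, 0.52, -0.478, 0.521]
wrist_force: [0.6, 0.4, 2.5]
opening: 0.175
[-0.03294299 -0.04020461 -0.08500262] 1.752536302167116
```

```bash
python3 -m handwheel '[[[0,0,-0.02],[0,0,-0.08]],[[0,0,-0.02],[0,0,-0.08]],[[0,0,-0.02],[0,0,-0.08]],[[0,0,0],[0,0,0]]]'; python3 -c "
from station import status;s=status.state();print(s['torque'],s['joints'][5])"
```

```text
clock: 16.55
eef_pos: [0.5912, 0.1607, 0.1494]
ee_rot: [0.537, 0.46, -0.537, 0.46]
wrist_force: [-0.5, 0.5, 2.5]
opening: 0.183
[ 0.00948838 -0.06237014 -0.07256341] 1.9907965767612619
```

```bash
python3 -m handwheel '[[[0,0,-0.01],[0,0,-0.08]],[[0,0,-0.02],[0,0,-0.08]],[[0,0,0],[0,0,0]]]'; python3 -c "
from station import status;s=status.state();print(s['torque'],s['joints'][5])"
```

```text
clock: 16.85
eef_pos: [0.591, 0.1607, 0.1488]
ee_rot: [-0.572, -0.416, 0.572, -0.416]
wrist_force: [-0.1, -0.4, 0.8]
opening: 0.179
[-0.02859158 -0.04222983  0.00074173] 2.1497280169552235
```

```bash
python3 -m handwheel '[[[0,0,-0.01],[0,0,-0.08]],[[0,0,-0.01],[0,0,-0.08]],[[0,0,0],[0,0,0]]]'; python3 -c "
from station import status;s=status.state();print(s['torque'],s['joints'][5])"
```

```text
clock: 17.15
eef_pos: [0.5911, 0.1607, 0.1488]
ee_rot: [-0.603, -0.369, 0.603, -0.369]
wrist_force: [-0.3, -0.3, 1.6]
opening: 0.177
[ 0.04100602 -0.08659054  0.00152155] 2.3089082505821037
```

```bash
python3 -m handwheel '[[[0,0,-0.03],[0,0,-0.06]],[[0,0,0],[0,0,-0.06]],[[0,0,0],[0,0,0]]]'; python3 -c "
from station import status;s=status.state();print(s['torque'],s['joints'][5])"
```

```text
clock: 17.45
eef_pos: [0.5912, 0.1607, 0.1488]
ee_rot: [0.624, 0.332, -0.624, 0.332]
wrist_force: [0.4, 0.3, 2.4]
opening: 0.175
[-0.02505845 -0.07403794  0.00954476] 2.428515523460674
```

```bash
python3 -m handwheel '[[[0,0,-0.02],[0,0,-0.06]],[[0,0,0],[0,0,-0.06]],[[0,0,0],[0,0,0]]]'; python3 -c "
from station import status;s=status.state();print(s['torque'],s['joints'][5])"
```

```text
clock: 17.75
eef_pos: [0.5913, 0.1607, 0.1487]
ee_rot: [0.643, 0.294, -0.643, 0.294]
wrist_force: [-0.2, -0.7, 3.4]
opening: 0.174
[-0.02459224 -0.07520553 -0.00693219] 2.5487038316774524
```

```bash
python3 - <<'E'
from station import get_image
import cv2
im,d=get_image("wrist"); cv2.imwrite("pics/w7.png",im)
im,d=get_image("scene"); cv2.imwrite("pics/s7c.png",cv2.resize(im[130:330,300:500],None,fx=3,fy=3,interpolation=cv2.INTER_CUBIC))
E
```

```text
(no output)
```

View pics/w7.png

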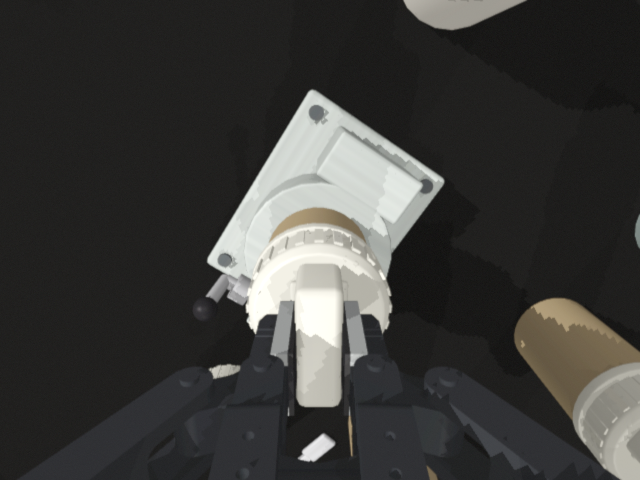

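View pics/s7c.png

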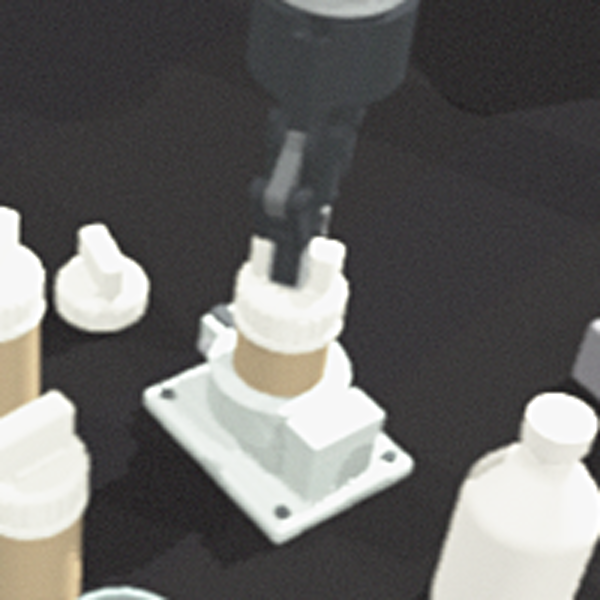

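The bar at (318,335) is still square in the pads, and the cap sits level and low on the vessel. It has turned 60° so far with no stop felt, so I continue clockwise in small steps.

```bash
python3 -m handwheel '[[[0,0,0],[0,0,-0.05]],[[0,0,0],[0,0,0]]]'; python3 -c "
from station import status;s=status.state();print(s['torque'],s['joints'][5])"
```

```text
clock: 18.05
eef_pos: [0.5911, 0.1608, 0.1487]
ee_rot: [0.65, 0.278, -0.65, 0.278]
wrist_force: [-1.1, -0.0, 4.6]
opening: 0.175
[-0.04467996  0.19845604 -0.03908419] 2.5999962651156414
```

```bash
python3 -m handwheel '[[[0,0,0],[0,0,-0.05]],[[0,0,0],[0,0,0]]]'; python3 -c "
from station import status;s=status.state();print(s['torque'],s['joints'][5])"
```

```text
clock: 18.25
eef_pos: [0.591, 0.1608, 0.1487]
ee_rot: [0.657, 0.261, -0.657, 0.261]
wrist_force: [-0.7, 0.6, 5.2]
opening: 0.178
[-0.03191377  0.24758286  0.00713053] 2.649898703210961
```

```bash
python3 -m handwheel '[[[0,0,0],[0,0,-0.05]],[[0,0,0],[0,0,0]]]'; python3 -c "
from station import status;s=status.state();print(s['torque'],s['joints'][5])"
```

```text
clock: 18.45
eef_pos: [0.5909, 0.1608, 0.1487]
ee_rot: [-0.663, -0.245, 0.663, -0.245]
wrist_force: [-1.0, 0.0, 5.1]
opening: 0.177
[-0.02167693  0.25880323  0.13056896] 2.699644762776611
```

```bash
python3 -m handwheel '[[[0,0,0],[0,0,-0.03]],[[0,0,0],[0,0,0]]]'; python3 -c "
from station import status;s=status.state();print(s['torque'],s['joints'][5])"
```

```text
clock: 18.65
eef_pos: [0.5909, 0.1608, 0.1487]
ee_rot: [-0.667, -0.235, 0.667, -0.235]
wrist_force: [-2.0, 0.1, 6.1]
opening: 0.179
[-0.03612271  0.34066157  0.48301963] 2.7287886595740107
```

```bash
python3 -m handwheel '[[[0,0,0],[0,0,-0.03]],[[0,0,0],[0,0,0]]]'; python3 -c "
from station import status;s=status.state();print(s['torque'],s['joints'][5])"
```

```text
clock: 18.85
eef_pos: [0.5909, 0.1608, 0.1487]
ee_rot: [-0.67, -0.225, 0.67, -0.225]
wrist_force: [-2.1, 0.1, 5.7]
opening: 0.176
[-0.10315315  0.32069736  0.49231353] 2.758564075348754
```

The torque rose to 0.49 N m and held there, at about 70° clockwise. z is steady at 0.1487, cap_grip 17.8 mm above the mouth, so the cap is home. I'll ease off the twist and pressure, then release and retreat.

```bash
python3 -m handwheel '[[[0,0,0.1],[0,0,0.03]],[[0,0,0],[0,0,0]],[[0,0,0],[0,0,0]]]'; python3 -c "
from station import status;s=status.state();print(s['torque'],s['joints'][5])"
python3 -m handwheel '[[[0,0,0],[0,0,0]],[[0,0,0],[0,0,0]],[[0,0,0],[0,0,0]],[[0,0,0],[0,0,0]],[[0,0,0],[0,0,0]]]' 3.6; python3 - <<'E'
from station import get_image
import cv2
im,d=get_image("wrist"); cv2.imwrite("pics/w8.png",im)
E
```

```text
clock: 19.15
eef_pos: [0.5909, 0.1608, 0.1487]
ee_rot: [-0.667, -0.235, 0.667, -0.234]
wrist_force: [0.9, 0.9, -1.2]
opening: 0.172
[ 0.19299925 -0.15618341  0.07177176] 2.731187093232938
clock: 19.65
eef_pos: [0.5912, 0.1606, 0.1495]
ee_rot: [0.667, 0.234, -0.667, 0.234]
wrist_force: [-0.2, -1.0, 0.9]
opening: 0.42
```

View pics/w8.png

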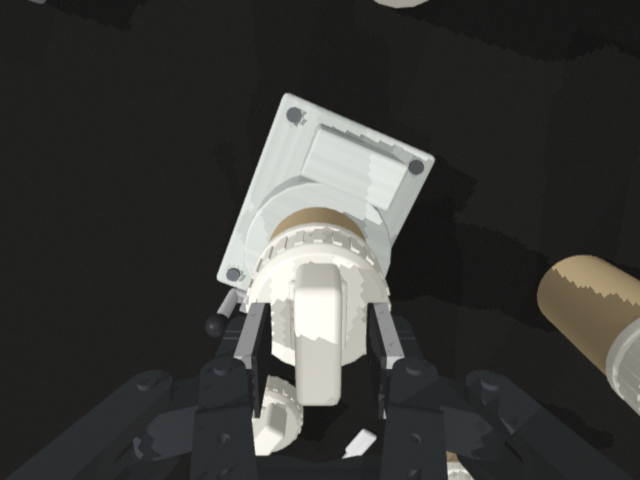

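The pads at (265,330) and (375,330) are clear of the bar. Retreating straight up and checking the result.

```bash
python3 -m handwheel '[[[0,0,1],[0,0,0]],[[0,0,1],[0,0,0]],[[0,0,2],[0,0,0]],[[0,0,2],[0,0,0]],[[0,0,2],[0,0,0]],[[0,0,2],[0,0,0]],[[-2,-1,2],[0,0,0]],[[-3,-1,0],[0,0,0]],[[-4,-1,0],[0,0,0]],[[-4,-1,0],[0,0,0]],[[-4,-1,0],[0,0,0]],[[0,0,0],[0,0,0]],[[0,0,0],[0,0,0]]]'; python3 - <<'E'
from station import get_image,camera_info
from h import *
for n in ("top","scene"):
    im,d=get_image(n); cv2.imwrite(f"pics/{n}9.png",im); W=cloud(d,camera_info(n)).reshape(-1,3)
    for nm,c,lo,hi in (("closed",(.592,.161),.125,.16),("va ref",(.667,-.008),.125,.16),("vb ref",(.527,.009),.125,.16)):
        w=W[(np.hypot(W[:,0]-c[0],W[:,1]-c[1])<.04)&(W[:,2]>.09)&(W[:,2]<hi)]
        zt=np.percentile(w[:,2],98); r=cv2.minAreaRect((w[w[:,2]>zt-.005][:,:2]*1000).astype(np.float32))
        b=w[w[:,2]>zt-.005]; pl=np.linalg.lstsq(np.c_[b[:,:2]-b[:,:2].mean(0),np.ones(len(b))],b[:,2],rcond=None)[0]
        print(n,nm,"top %.4f"%np.median(b[:,2]),"tilt deg",np.degrees(pl[:2]).round(1),np.round(r[0],1),np.round(r[1],1))
    if n=="scene": cv2.imwrite("pics/s9c.png",cv2.resize(im[190:330,230:470],None,fx=3.3,fy=3.3,interpolation=cv2.INTER_CUBIC))
E
```

```text
clock: 21.0
eef_pos: [0.421, 0.1107, 0.2711]
ee_rot: [0.668, 0.234, -0.666, 0.234]
wrist_force: [0.3, 0.7, 0.4]
opening: 0.421
top closed top 0.1485 tilt deg [-0.7  1.4] [592.3 160.7] [45.7 16.2]
top va ref top 0.1364 tilt deg [1.4 0.2] [667.   -8.4] [15.9 45.5]
top vb ref top 0.1363 tilt deg [-0.2 -0.1] [526.7   8.5] [16.  45.7]
scene closed top 0.1483 tilt deg [-3.5  4. ] [592.7 161.6] [45.5 19. ]
scene va ref top 0.1363 tilt deg [-6. -2.] [666.9  -7.4] [16.8 46.6]
scene vb ref top 0.1364 tilt deg [-3.7 -2.8] [527.2   9.1] [16.3 45.7]
```

View pics/s9c.png

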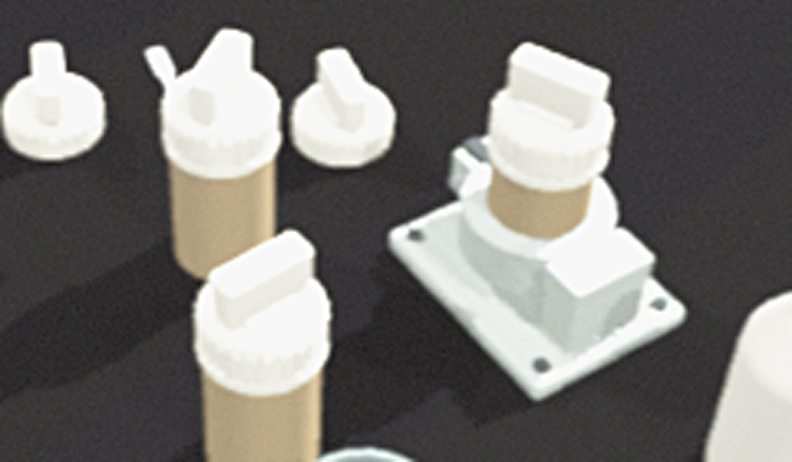

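View pics/top9.png

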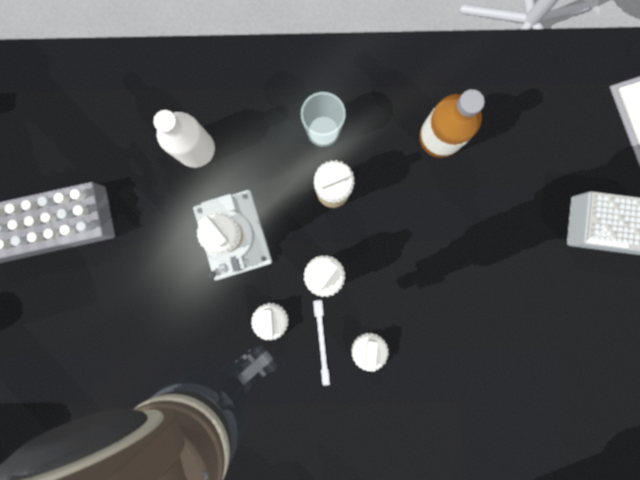

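The bar top reads 148.4 mm. The reference vessels read 0.65 mm low, so the true value is about 149.0 mm, exactly the home height (118 + 18 + 13). The cap is level and centred, and the bystanders have not moved.

```bash
python3 -c "
from station import bot;print(bot.hand_in())"
```

```text
the job is handed in; nothing more can be done
None
```

The vessel is closed: the cap is fully home on the rim, and I released it and handed the job in after about 21 s of the 69 s allowed.

- **Pick-up:** I took the loose cap farthest to the robot's right, at y = -0.155 m. The two look-alike caps were left alone.
- **Threading:** I set it level on the mouth and turned it counter-clockwise under about 5–7 N, slightly above the suggested 3–5 N. After about 34° it dropped 6.3 mm into the thread.
- **Tightening:** I then screwed it clockwise about 70° until it stopped.

**Last checks**
- **Height:** after correcting the cameras against the two closed vessels, the bar top is at about 149.0 mm, which is the home height.
- **Position:** it is centred on the mouth to within about 1 mm. The top camera shows it level to about 1.5°. The scene camera reads 3–4° of tilt, but it gives a similar tilt for the upright reference vessels.
- **Bystanders:** the closed vessels measure where they were, and the other things look unmoved in the top picture.

**What disagreed or went off plan**
- The wrist camera placed the cap about 3 mm from where the two fixed cameras did. I followed the fixed cameras and the grasp was good.
- I overshot by 3 cm on the way to the mouth, at a safe height, and corrected it before going down.
- At the final stop the torque reached about 0.49 N m, more than double the 0.2 N m that marks tight, and I eased it off before letting go.
- During the free turning the torque reading was small or its sign unclear, so I judged home by height, turn angle and the clear stop.

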